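# Press-test latching switch stations and reject the worn one

### The arm

A 6-joint arm with a two-finger parallel gripper is mounted at the origin on a cart in front of the work surface, level with it; the furniture and walls round the work are solid. World frame = base frame: x ahead of the robot, y to its left, z up, the work surface at z = 0. Lengths are in mm, angles in degrees, forces in N, time in s.
With the tool pointing down it reaches from about 250 to 775 mm from the base axis. Payload 4 kg.
Tool frame: the origin (TCP) lies at the very end of the fingers, on their centre line; the grasp point (between the pads) lies 19 mm behind it; y points along the fingers, x is the direction in which the jaws open and shut, and the axes are right-handed (so a half turn about y gives the same grasp; the last joint's range is limited). The gripper opens to 85 mm and grips with 20 to 120 N. Pads are 22 mm wide; open, the fingers measure 114 mm over their backs; the gripper's body (76 mm by 85 mm) begins 54 mm behind the grasp point. The pads swing forward as they close: fully open they stand 13 mm farther back than shut.
Start: joints at [-71.282, 4.996, 78.535, -0, 96.463, -5.907], TCP at [229.178, -499.995, 231.341] pointing down, gripper open.
Joint ranges: [-177.83, 177.83], [-43.37, 116.18], [15.69, 146.23], [-61.86, 241.86], [9.47, 152.12], [-147.06, 147.06]. Speed limits (degrees/s): [159.86, 159.86, 180, 180, 180, 180].

### API

Orientations are given as a 3x3 rotation matrix whose columns are the frame's x, y, z axes.
In Python, from cell import bot gives the robot as it stands. The module is installed in compiled form; this text tells all that it offers. Calls block until the motion is done:
- bot.move_ptp(position, orientation): joint-space move of the TCP to a pose.
- bot.move_linear(position, rot=None, max_speed=150, force_limit=None): straight line of the TCP; rot=None keeps the orientation; max_speed is the mean speed in mm/s. With force_limit (N) it stops when the force on the tool has changed by that much, and returns True; else False.
- bot.goto_joints(angles): joint-space move.
- bot.command_gripper(opening, grasp_force=None): opening from 0.0 (shut) to 1.0 (fully open); grasp_force is the grip in N (None keeps the last); returns when the fingers have stopped.
- bot.hold(seconds).
- bot.solve_ik(position, orientation): joint angles nearest the present ones, or None.
- bot.observe(): the state.
- bot.get_image(name): name is "scene" or "top" or "wrist"; returns the picture (420x560x3 uint8, red, green, blue); there is no depth.
- bot.camera_model(name): a dict with "mtx" (3x3 intrinsics, pixels), "eye" and "rotation" of the camera in the world; the wrist camera has in their place "hand_eye" (4x4, takes a point from camera to tool coordinates, whose origin is the TCP and whose axes are the tool frame's). Camera axes: x right, y up, looking along -z (the intrinsics and any distortion apply to the point x, -y, -z); pixel columns grow to the right and rows downward; lengths in mm; the calibration is good to about 2 mm. A picture is of the moment at which its call begins: read the wrist's pose just before it. camera_model takes no time and is no camera call.
A pose or a line that the arm cannot do raises bot.Unreachable and nothing moves.
- bot.close_job(): hands the job in, once; it reports no verdict.
The state is a dict: "time_s": time; "joints": joint angles; "qvel": joint speeds; "joint_torque": joint torques, N m; "tcp_pos": TCP position; "orientation": TCP orientation; "ft_force": force on the tool from outside, world axes, zero at the start; "wrist_torque": the same for the moment, N m; "width": opening from 0.0 (shut) to 1.0 (fully open).
Only numpy, scipy, OpenCV 4.12 (cv2) and the standard library are available. Lean on these libraries where they do the work, as an engineer would, in place of code of your own. Each camera call takes 0.05 s, during which the arm holds its last target.

### The job

One of the three pushbutton switch stations is worn. Press their blue buttons slowly and gently, straight down, to feel for the snap: a sound button snaps over and stays down, the worn one stays soft and comes back up. Set the worn station upright on the floor of the empty lilac tray, leave the two sound ones standing where they are with their buttons latched down, and do not disturb the other things on the bench.

Things in the scene. Friction and masses are not known exactly. Their poses are not given: they have to be found in the camera images.
- station_a_mid (a point): centre of one of three identical-looking loose switch stations: grey and white box 68 (x) x 54 (y) x 60 mm tall, black seam, 0.3 to 0.5 kg, upright on the bench; the point is on its axis 30 mm above its underside, z up. A black cable-gland stub 16 mm across sticks out 8 mm at the +x end, 20 mm up. Grip across the 54 mm width. Exactly one of the three is worn.
- button_a: blue cap 36 mm across on station_a; origin: centre of its flat top, 48 mm above the station's centre when up, 39 mm when fully down (9 mm straight travel); bezel 14 mm below. Sound: resists most, about 5 N, 2 to 3 mm down, then gives way; past 6.5 mm it pulls itself down and stays at 9 mm. Worn: evenly from 1 N to 4.5 N at the bottom, rises when let go.
- station_b_mid (a point): centre of one of three identical-looking loose switch stations: grey and white box 68 (x) x 54 (y) x 60 mm tall, black seam, 0.3 to 0.5 kg, upright on the bench; the point is on its axis 30 mm above its underside, z up. A black cable-gland stub 16 mm across sticks out 8 mm at the +x end, 20 mm up. Grip across the 54 mm width. Exactly one of the three is worn.
- button_b: blue cap 36 mm across on station_b; origin: centre of its flat top, 48 mm above the station's centre when up, 39 mm when fully down (9 mm straight travel); bezel 14 mm below. Sound: resists most, about 5 N, 2 to 3 mm down, then gives way; past 6.5 mm it pulls itself down and stays at 9 mm. Worn: evenly from 1 N to 4.5 N at the bottom, rises when let go.
- station_c_mid (a point): centre of one of three identical-looking loose switch stations: grey and white box 68 (x) x 54 (y) x 60 mm tall, black seam, 0.3 to 0.5 kg, upright on the bench; the point is on its axis 30 mm above its underside, z up. A black cable-gland stub 16 mm across sticks out 8 mm at the +x end, 20 mm up. Grip across the 54 mm width. Exactly one of the three is worn.
- button_c: blue cap 36 mm across on station_c; origin: centre of its flat top, 48 mm above the station's centre when up, 39 mm when fully down (9 mm straight travel); bezel 14 mm below. Sound: resists most, about 5 N, 2 to 3 mm down, then gives way; past 6.5 mm it pulls itself down and stays at 9 mm. Worn: evenly from 1 N to 4.5 N at the bottom, rises when let go.
- lilac_tray: lilac plastic tray fixed to the bench, 161 mm (its x) x 268 mm (its y) over the rim, 83 mm tall; origin at the centre of its underside. Inside it is 112 x 218 mm, its floor is 3 mm above the bench; empty (a second such tray, far right, holds sample tubes: not that one).
- timer: white round wind-up timer with a red knob, 62 mm across, 34 mm tall, bystander; origin at the centre of its underside
- dropper_bottle: brown dropper bottle with black teat, 33 mm across, 90 mm tall, bystander; origin at the centre of its underside
There are look-alikes about, which are no part of the job. What is shaped like the part that bears station_a_mid but red is not meant.

How it is judged (in metres and radians):
At the end, for the whole second after the job is handed in: Worn station upright (0.2 rad) on the tray floor, centre within 55 mm (tray x) and 110 mm (tray y) of the tray centre, under 45 mm up, its button up (over 43 mm above station centre); other two upright (0.15 rad), within 50 mm of their start, buttons latched (under 41 mm above centre) (((z of button_a in the frame of station_a_mid above 0.043 m and x of station_a_mid in the frame of lilac_tray between -0.055 and 0.055 m and y of station_a_mid in the frame of lilac_tray between -0.11 and 0.11 m and z of station_a_mid in the frame of lilac_tray below 0.045 m and angle between station_a_mid's own z axis and vertical below 0.2 rad and z of button_b in the frame of station_b_mid below 0.041 m and distance of each of station_b_mid, station_c_mid from where it was at the start of the episode below 0.05 m and angle between each of station_b_mid, station_c_mid's own z axis and vertical below 0.15 rad and z of button_c in the frame of station_c_mid below 0.041 m) or (z of button_b in the frame of station_b_mid above 0.043 m and x of station_b_mid in the frame of lilac_tray between -0.055 and 0.055 m and y of station_b_mid in the frame of lilac_tray between -0.11 and 0.11 m and z of station_b_mid in the frame of lilac_tray below 0.045 m and angle between station_b_mid's own z axis and vertical below 0.2 rad and z of button_a in the frame of station_a_mid below 0.041 m and distance of each of station_a_mid, station_c_mid from where it was at the start of the episode below 0.05 m and angle between each of station_a_mid, station_c_mid's own z axis and vertical below 0.15 rad and z of button_c in the frame of station_c_mid below 0.041 m) or (z of button_c in the frame of station_c_mid above 0.043 m and x of station_c_mid in the frame of lilac_tray between -0.055 and 0.055 m and y of station_c_mid in the frame of lilac_tray between -0.11 and 0.11 m and z of station_c_mid in the frame of lilac_tray below 0.045 m and angle between station_c_mid's own z axis and vertical below 0.2 rad and z of button_a in the frame of station_a_mid below 0.041 m and distance of each of station_a_mid, station_b_mid from where it was at the start of the episode below 0.05 m and angle between each of station_a_mid, station_b_mid's own z axis and vertical below 0.15 rad and z of button_b in the frame of station_b_mid below 0.041 m))); the robot touches nothing.
It fails at once if a button is pushed or struck harder than 40 N (contact force between anything else and button_a above 40 N or contact force between anything else and button_b above 40 N or contact force between anything else and button_c above 40 N).
It fails at once if the timer or the dropper bottle is moved more than 40 mm or knocked over (distance of any of timer, dropper_bottle from where it was at the start of the episode above 0.04 m or angle between any of timer, dropper_bottle's own z axis and vertical above 0.5 rad).
It also fails if it takes over 72 s, if anything falls off the work surface, if the arm or the gripper's body presses on something with over 40 N, if the wrist force passes 120 N, or if a joint passes its speed limit or range.

## Working session

There is one attempt and no reset: what is moved stays moved. The work goes in short steps, each a Python script; the robot and the scene stay as the last script left them, time stands still between calls to the robot, and variables do not carry over. Pictures are saved under pics/ and viewed, and the job is handed in when it is done.

```bash
mkdir -p pics
python3 - <<'E'
from cell import bot
import cv2
s=bot.observe();print(s['time_s'],s['tcp_pos'],s['width'],s['ft_force'])
for n in("top","scene","wrist"):
    cv2.imwrite(f"pics/{n}0.png",cv2.cvtColor(bot.get_image(n),cv2.COLOR_RGB2BGR));m=bot.camera_model(n);print(n,m)
E
```

```text
0.0 [ 228.99556175 -499.50268635  230.11051059] 1.0021077120518047 [-0.30971087  0.79078433  0.36418666]
top {'mtx': array([[392.86514243,   0.        , 284.34455551],
       [  0.        , 392.86514243, 204.77066879],
       [  0.        ,   0.        ,   1.        ]]), 'eye': array([515.56495324, -80.001871  , 983.84148033]), 'rotation': array([[-0.0220487 ,  0.99560157, -0.09105691],
       [-0.99897648, -0.02553795, -0.03733371],
       [-0.0394949 ,  0.09014055,  0.99514563]])}
scene {'mtx': array([[413.59081221,   0.        , 277.87325992],
       [  0.        , 413.59081221, 212.01462397],
       [  0.        ,   0.        ,   1.        ]]), 'eye': array([-136.69817519,  797.28403623,  563.88303569]), 'rotation': array([[-0.75729108,  0.27578184, -0.59199206],
       [-0.65286096, -0.29634227,  0.69710388],
       [ 0.01681632,  0.91439906,  0.40446455]])}
wrist {'mtx': array([[355.79095929,   0.        , 283.6656287 ],
       [  0.        , 355.79095929, 213.80941048],
       [  0.        ,   0.        ,   1.        ]]), 'hand_eye': array([[ 9.99999456e-01,  9.55904786e-04, -4.17656657e-04,
        -7.27516526e-01],
       [-6.61993538e-04,  2.72092284e-01, -9.62270934e-01,
        -1.43241350e+02],
       [-8.06198237e-04,  9.62270687e-01,  2.72092769e-01,
         6.95730861e+01],
       [ 0.00000000e+00,  0.00000000e+00,  0.00000000e+00,
         1.00000000e+00]])}
```

View pics/top0.png

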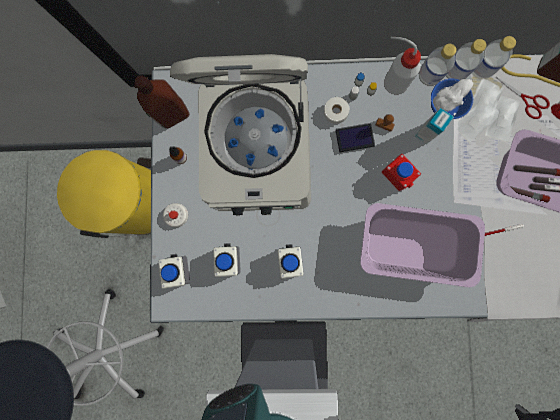

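View pics/scene0.png

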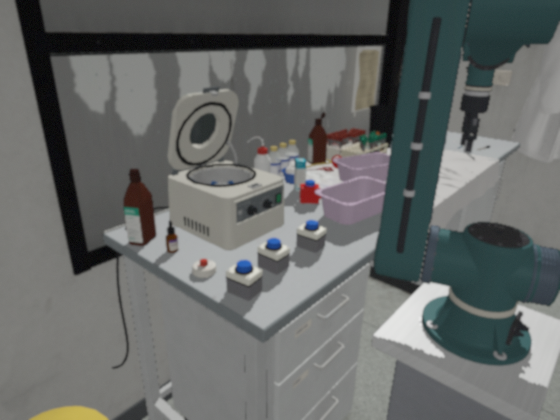

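The top view shows stations (blue caps) at about px (171,272), (225,261) and (290,262), the red decoy at (403,172), the empty tray at (423,245), the timer at (175,214) and the dropper bottle at (178,154). Black gland stubs stick out towards world +x.

```bash
cat > h.py <<'E'
import numpy as np, cv2
from cell import bot
def ray(name,uv,pose=None):
    m=bot.camera_model(name);K=m['mtx']
    d=np.array([(uv[0]-K[0,2])/K[0,0],-(uv[1]-K[1,2])/K[1,1],-1.])
    if name=='wrist':
        p,R=pose;H=m['hand_eye'];Rc=R@H[:3,:3];e=np.array(p)+R@H[:3,3]
    else: Rc=m['rotation'];e=m['eye']
    d=Rc@d;return np.array(e),d/np.linalg.norm(d)
def onz(name,uv,z,pose=None):
    e,d=ray(name,uv,pose);return e+d*(z-e[2])/d[2]
def blobs(im,lo,hi,amin=60):
    hsv=cv2.cvtColor(im,cv2.COLOR_RGB2HSV);m=cv2.inRange(hsv,lo,hi)
    cs,_=cv2.findContours(m,cv2.RETR_EXTERNAL,cv2.CHAIN_APPROX_NONE)
    return [c for c in cs if cv2.contourArea(c)>amin]
def cen(c):
    M=cv2.moments(c);return M['m10']/M['m00'],M['m01']/M['m00']
def tri(r1,r2):
    (a,u),(b,v)=r1,r2
    A=np.stack([u,-v],1);t=np.linalg.lstsq(A,b-a,rcond=None)[0]
    p,q=a+u*t[0],b+v*t[1];return (p+q)/2,np.linalg.norm(p-q)
E
python3 - <<'E'
from h import *
np.set_printoptions(precision=1,suppress=True)
T=cv2.cvtColor(cv2.imread('pics/top0.png'),cv2.COLOR_BGR2RGB);S=cv2.cvtColor(cv2.imread('pics/scene0.png'),cv2.COLOR_BGR2RGB)
bt=[cen(c) for c in blobs(T,(100,150,60),(125,255,255)) if cen(c)[1]>230]
bs=[cen(c) for c in blobs(S,(100,150,60),(125,255,255),60) if cen(c)[1]>222]
print(np.array(bt),np.array(bs))
for t in sorted(bt):
    print(t,onz('top',t,75), [ (tri(ray('top',t),ray('scene',s))) for s in bs if tri(ray('top',t),ray('scene',s))[1]<25])
# white top rects, lilac
for c in blobs(T,(0,0,150),(179,60,255),200):
    r=cv2.minAreaRect(c)
    if 230<r[0][1]<300 and r[0][0]<320:
        P=cv2.boxPoints(r);Q=np.array([onz('top',p,60)[:2] for p in P]);E=np.diff(np.vstack([Q,Q[:1]]),axis=0)
        print('white',np.array(r[0]),Q.mean(0),np.linalg.norm(E,axis=1),np.degrees(np.arctan2(E[:,1],E[:,0])))
for c in blobs(T,(130,15,60),(170,120,255),1500):
    r=cv2.minAreaRect(c);P=cv2.boxPoints(r);Q=np.array([onz('top',p,83)[:2] for p in P]);E=np.diff(np.vstack([Q,Q[:1]]),axis=0)
    print('lilac',np.array(r[0]),Q.mean(0),np.linalg.norm(E,axis=1),np.degrees(np.arctan2(E[:,1],E[:,0])))
cv2.imwrite('pics/crop0.png',cv2.cvtColor(cv2.resize(T[190:320,140:500],None,fx=2.2,fy=2.2,interpolation=cv2.INTER_CUBIC),cv2.COLOR_RGB2BGR))
E
```

```text
[[169.  272.5]
 [290.  262.5]
 [223.5 261.4]] [[243.5 266.7]
 [273.3 243.7]
 [311.4 225. ]]
(168.9667541557305, 272.49956255468067) [448.2 224.8  75. ] [(array([447.4, 227.5,  66.7]), np.float64(0.487986479150349))]
(223.53261840929397, 261.3923145665773) [471.1  97.5  75. ] [(array([470.3,  98.8,  66.7]), np.float64(0.9701146912913968))]
(290.01714285714286, 262.54) [465.4 -56.   75. ] [(array([464.8, -55.9,  66.5]), np.float64(0.4184413347773606))]
lilac [422.8 244.7] [ 500.5 -355.3] [163.4 273.  161.  269. ] [ -9.6 -99.  168.9  81.5]
lilac [536.  168.2] [ 667.2 -618.2] [162.7 152.9 160.9 151. ] [ -20.6 -110.3  158.7   70.4]
```

View pics/crop0.png

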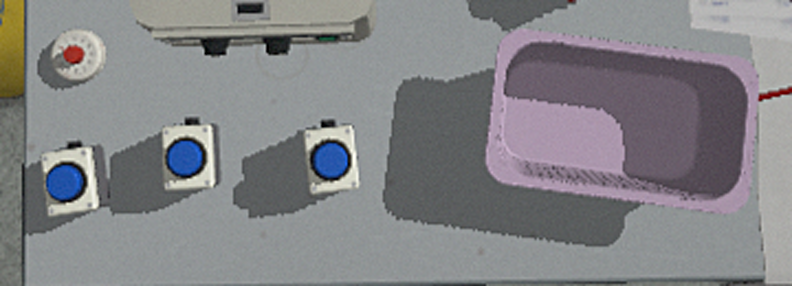

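```bash
cat >> h.py <<'E'
def Rt(yaw,s=1):
    # jaws along yaw+90
    a=np.radians(yaw);x=s*np.array([-np.sin(a),np.cos(a),0]);y=np.array([0,0,-1.]);return np.stack([x,y,np.cross(x,y)],1)
def snap(name,fn):
    im=bot.get_image(name);cv2.imwrite(fn,cv2.cvtColor(im,cv2.COLOR_RGB2BGR));return im
E
python3 - <<'E'
from h import *
np.set_printoptions(precision=2,suppress=True)
s=bot.observe();print(s['orientation'])
for sg in(1,-1):
  for y in(225,97,-56,-355): print(sg,y,bot.solve_ik([465,y,90],Rt(0,sg)))
sg=1 if s['orientation'][1,0]*1>0 else -1
bot.command_gripper(0.0)
bot.move_ptp([400,20,260],Rt(0,sg))
s=bot.observe();print(s['time_s'],s['tcp_pos'],s['ft_force'])
np.savez('w1.npz',p=s['tcp_pos'],R=s['orientation']);snap('wrist','pics/w1.png')
E
```

```text
[[ 0.42 -0.    0.91]
 [-0.91  0.    0.42]
 [-0.   -1.    0.  ]]
1 225 [ 19.53   4.91  94.99  -0.    80.1  -70.47]
1 97 [  4.94  -0.35 100.45  -0.    79.9  -85.06]
1 -56 [ -13.81   -1.21  101.3    -0.     79.91 -103.81]
1 -355 [ -42.91   13.3    85.35   -0.     81.35 -132.91]
-1 225 [ 19.53   4.91  94.99  -0.    80.1  109.53]
-1 97 [  4.94  -0.35 100.45  -0.    79.9   94.94]
-1 -56 [-13.81  -1.21 101.3   -0.    79.91  76.19]
-1 -355 [-42.91  13.3   85.35  -0.    81.35  47.09]
2.8917 [400.16  19.48 259.93] [0.46 0.38 0.44]
```

View pics/w1.png

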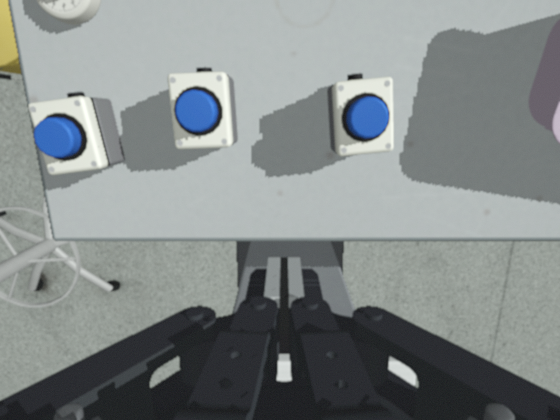

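The wrist view shows all three stations, with caps at px (60,137), (198,110) and (366,117) and clean white box tops for measuring yaw.

Run:
```python
from h import *
np.set_printoptions(precision=1,suppress=True)
W=cv2.cvtColor(cv2.imread('pics/w1.png'),cv2.COLOR_BGR2RGB);d=np.load('w1.npz');P=(d['p'],d['R'])
hsv=cv2.cvtColor(W,cv2.COLOR_RGB2HSV)
for n,v in zip('CBA',[(366,117),(198,110),(60,137)]):pass
wh=cv2.inRange(hsv,(0,0,205),(40,45,255))
cs,_=cv2.findContours(cv2.morphologyEx(wh,cv2.MORPH_OPEN,np.ones((3,3))),cv2.RETR_EXTERNAL,cv2.CHAIN_APPROX_NONE)
for c in cs:
    if cv2.contourArea(c)<1500: continue
    Q=np.array([onz('wrist',p[0],60,P)[:2] for p in c],np.float32);r=cv2.minAreaRect(Q);print('white',cen(c),r)
for c in blobs(W,(100,150,60),(125,255,255),300):
    Q=np.array([onz('wrist',p[0],77,P)[:2] for p in c],np.float32);print('blue',cen(c),onz('wrist',cen(c),75,P),cv2.minEnclosingCircle(Q))
T=cv2.cvtColor(cv2.imread('pics/top0.png'),cv2.COLOR_BGR2RGB)
for c in blobs(T,(0,0,150),(40,60,255),80):
    if 230<cen(c)[1]<300 and cen(c)[0]<320:
        Q=np.array([onz('top',p[0],60)[:2] for p in c],np.float32);print('topwhite',cen(c),cv2.minAreaRect(Q))
```

```text
blue (57.77380543141973, 136.77953477712845) [449.3 224.   75. ] ((449.1255187988281, 222.99371337890625), 21.003616333007812)
blue (367.1752993068683, 116.90006301197226) [466.2 -54.3  75. ] ((466.0586853027344, -53.59375762939453), 18.496889114379883)
blue (196.19186399514268, 110.42052216150576) [472.   97.5  75. ] ((471.6197814941406, 97.0086669921875), 18.67196273803711)
topwhite (174.00814536340852, 270.9523809523809) ((448.7841796875, 224.01773071289062), (66.23237609863281, 54.87562561035156), 7.343367576599121)
topwhite (292.25770925110135, 260.67327459618207) ((466.3298645019531, -56.99200439453125), (66.2853775024414, 51.876712799072266), 5.206154823303223)
topwhite (227.80411686586984, 259.3134130146082) ((472.1552734375, 95.82965087890625), (66.62177276611328, 52.968875885009766), 2.5894079208374023)
```

```bash
cat >> h.py <<'E'
ST={'A':(449,224,7.3),'B':(472,97,2.6),'C':(466,-55.5,5.0)}
def press(n):
    x,y,a=ST[n];R=Rt(a,-1)
    bot.move_ptp([x,y,130],R); bot.move_linear([x,y,83],max_speed=60)
    bot.hold(.2);f0=np.mean([bot.observe()['ft_force'][2]]);out=[]
    for z in np.arange(81,65.5,-1):
        hit=bot.move_linear([x,y,z],max_speed=15,force_limit=10)
        s=bot.observe();out.append((round(float(s['tcp_pos'][2]),1),round(float(s['ft_force'][2]-f0),1)))
        if hit or abs(out[-1][1])>9.5: break
    bot.move_linear([x,y,130],max_speed=80)
    print(n,hit,out,bot.observe()['time_s'])
E
python3 - <<'E'
from h import *
press('C')
snap('wrist','pics/w2.png')
E
```

```text
C False [(80.8, -0.3), (79.9, 0.1), (78.9, -0.1), (78.1, 0.9), (77.3, 1.4), (76.3, 1.8), (75.1, 2.8), (73.9, 3.1), (72.6, 1.9), (71.3, -0.7), (70.7, -0.0), (69.9, 0.5), (69.1, 0.4), (69.0, 4.5), (68.9, 10.0)] 9.5
```

View pics/w2.png

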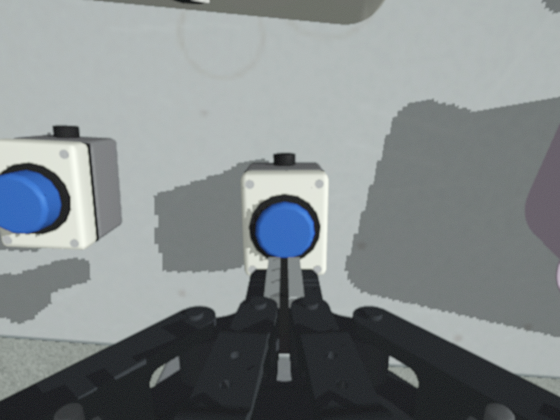

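C peaked at about 3 N and then dropped to 0, so it snapped. The picture shows its cap low in the bezel at px (285,230) and the box square to the jaws. Next is B.

Run:
```python
from h import *
press('B')
snap('wrist','pics/w3.png')
press('A')
snap('wrist','pics/w4.png')
snap('top','pics/top4.png')
a=np.hstack([cv2.imread('pics/w3.png'),cv2.imread('pics/w4.png')]);cv2.imwrite('pics/w34.png',cv2.resize(a,(800,300)))
```

```text
B False [(80.9, 0.7), (79.9, 0.3), (78.9, -0.6), (78.1, 1.0), (77.3, 2.6), (76.3, 3.3), (75.1, 4.4), (73.8, 3.5), (72.6, 1.7), (71.3, -0.4), (70.7, 0.5), (69.9, 0.6), (69.1, 1.0), (69.0, 4.9), (68.9, 8.9), (68.9, 14.2)] 16.325
A False [(80.9, 0.4), (79.9, 0.0), (78.9, 0.2), (78.1, -0.3), (77.1, 0.7), (76.1, 1.6), (75.1, 1.8), (74.1, 2.8), (73.1, 3.0), (72.1, 4.0), (71.1, 3.9), (70.1, 4.4), (69.1, 4.8), (68.9, 8.4), (68.8, 12.6)] 22.8167
```

View pics/w34.png

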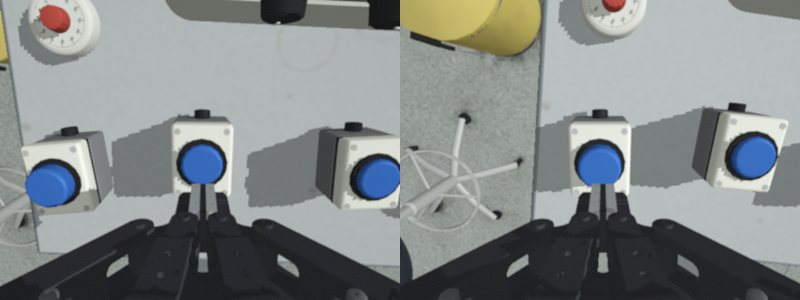

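A's force rose evenly to about 4.8 N with no snap, so A is worn. B and C snapped. In the w3/w4 pair, A's cap stands proud again and box A is square between the fingers (px 600 of 800). I'll grasp A across its width.

Run:
```python
from h import *
np.set_printoptions(precision=1,suppress=True)
x,y,a=ST['A'];R=Rt(a,-1)
bot.command_gripper(1.0)
print(bot.move_linear([x,y,18],max_speed=100,force_limit=15))
bot.command_gripper(0.0,40)
s=bot.observe();print('grip',s['width'],s['tcp_pos'],s['ft_force'])
bot.move_linear([x,y,60],max_speed=80);bot.hold(.2)
s=bot.observe();print('lift',s['width'],s['tcp_pos'],s['ft_force'],s['time_s'])
snap('wrist','pics/w5.png');snap('scene','pics/s5.png')
a=np.hstack([cv2.imread('pics/w5.png'),cv2.imread('pics/s5.png')]);cv2.imwrite('pics/w5s.png',cv2.resize(a,(800,300)))
```

```text
False
grip 0.6302868672105734 [449.6 224.6  18.9] [-0.7  1.9  3.4]
lift 0.6230768782226207 [448.4 223.8  59.2] [ 0.   0.6 -3.7] 26.2333
```

View pics/w5s.png

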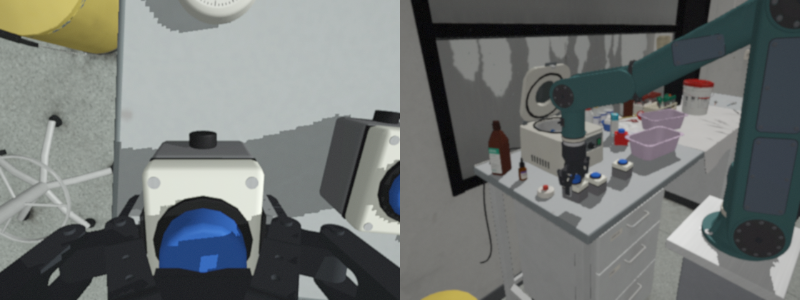

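A is held square in the jaws: the opening is about 53 mm, the load about 4 N, and the cap is at px (203,240). Now I'll carry it over and check the tray.

Run:
```python
from h import *
np.set_printoptions(precision=1,suppress=True)
x,y,a=ST['A'];R=Rt(a,-1)
bot.move_linear([x,y,180],max_speed=120)
bot.move_linear([498,-355,180],Rt(-9.5,-1),max_speed=150)
s=bot.observe();print(s['width'],s['tcp_pos'],s['ft_force'],s['time_s'])
np.savez('w6.npz',p=s['tcp_pos'],R=s['orientation'])
snap('wrist','pics/w6.png');snap('top','pics/t6.png')
a=np.hstack([cv2.imread('pics/w6.png'),cv2.imread('pics/t6.png')]);cv2.imwrite('pics/w6s.png',cv2.resize(a,(800,300)))
```

```text
0.626550236338712 [ 498.  -354.8  180.1] [-0.4  0.6 -4.6] 31.5083
```

View pics/w6s.png

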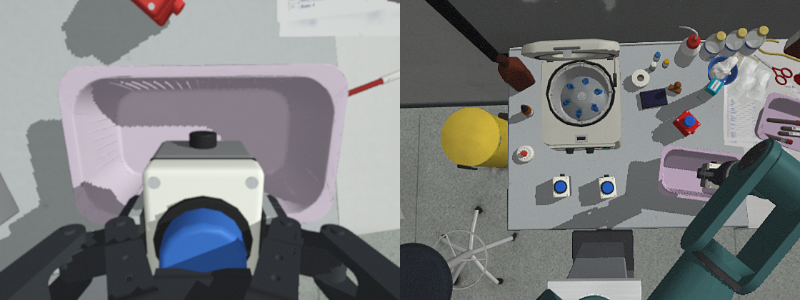

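The tray is square to the tool and centred (rim px 60 to 347, box at 203). A quick check of the far rim distance, then lower.

Run:
```python
from h import *
np.set_printoptions(precision=1,suppress=True)
d=np.load('w6.npz');P=(d['p'],d['R'])
c=np.array([498,-355.]);a=np.radians(-9.5);ex=np.array([np.cos(a),np.sin(a)])
for v in(92,96): print('far rim along tray x (expect ~80.5):',(onz('wrist',(284,v),83,P)[:2]-c)@ex)
```

```text
far rim along tray x (expect ~80.5): 82.21054700181737
far rim along tray x (expect ~80.5): 79.77791733838605
```

Run:
```python
from h import *
np.set_printoptions(precision=1,suppress=True)
c=[498,-355]
print(bot.move_linear([*c,90],max_speed=120,force_limit=15))
print(bot.move_linear([*c,30],max_speed=50,force_limit=12))
print(bot.move_linear([*c,18.5],max_speed=15,force_limit=5))
s=bot.observe();print(s['width'],s['tcp_pos'],s['ft_force'],s['time_s'])
bot.command_gripper(0.9);bot.hold(.2)
print(bot.move_linear([*c,120],max_speed=70,force_limit=15))
bot.move_linear([*c,200],max_speed=150)
bot.move_ptp([229,-500,231],Rt(-24.7,-1))
bot.hold(.3)
s=bot.observe();print(s['width'],s['tcp_pos'],s['ft_force'],s['time_s'])
T=snap('top','pics/t7.png');snap('scene','pics/s7.png')
a=np.hstack([cv2.imread('pics/t7.png')[140:320,140:500],cv2.imread('pics/s7.png')[150:330,150:510]]);cv2.imwrite('pics/f7.png',cv2.resize(a,None,fx=1.1,fy=1.1))
cv2.imwrite('pics/f7.png',cv2.resize(np.vstack([cv2.imread('pics/t7.png')[190:320,140:500],cv2.imread('pics/s7.png')[170:300,150:510]]),None,fx=2.2,fy=2.2,interpolation=cv2.INTER_CUBIC))
for z in(65,78):
  for b in blobs(T,(100,150,60),(125,255,255)):
    if cen(b)[1]>220: print(z,cen(b),onz('top',cen(b),z))
```

```text
False
False
True
0.630295920838181 [ 497.9 -355.    21.5] [0.2 0.2 5.3] 34.4333
False
0.90058764197731 [ 229.9 -499.7  230.8] [-0.1 -0.8  1.2] 38.7417
65 (290.0029239766082, 262.4035087719298) [465.2 -55.7  65. ]
65 (224.06859903381638, 261.42125603864736) [470.5  98.1  65. ]
65 (420.7165775401069, 245.86541889483064) [ 496.9 -356.8   65. ]
78 (290.0029239766082, 262.4035087719298) [465.9 -56.   78. ]
78 (224.06859903381638, 261.42125603864736) [471.2  95.6  78. ]
78 (420.7165775401069, 245.86541889483064) [ 497.1 -352.9   78. ]
```

View pics/f7.png

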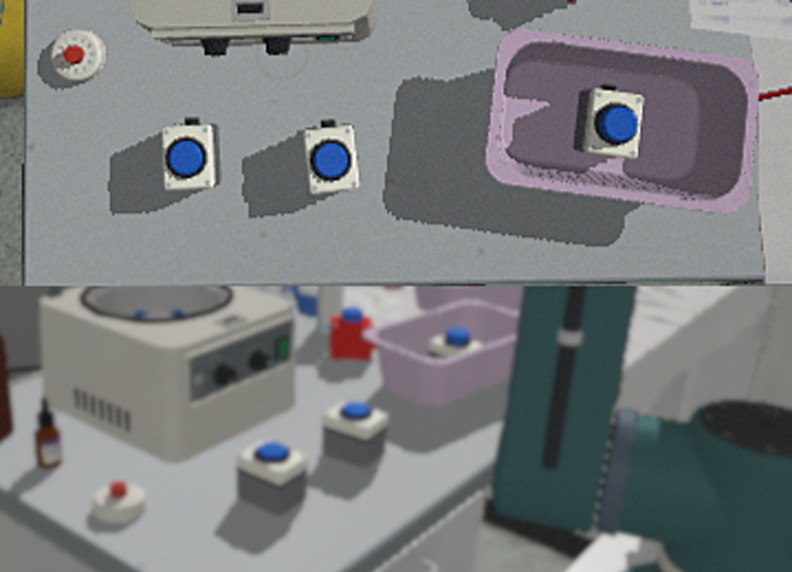

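The last pictures show A upright in the middle of the tray with its cap standing proud. B and C are where they were, with their caps low. The timer and dropper bottle are untouched.

```bash
python3 -c "
from cell import bot
bot.close_job();print(bot.observe()['time_s'])"
```

```text
the job is handed in; nothing more can be done
the job is handed in; nothing more can be done
```

The worn station was A, the leftmost one (near x 449, y 224). It now stands upright in the empty lilac tray, and I handed the job in at about 39 s of the 72 s allowed. `close_job` reports no verdict.

- **Finding the worn one:** I pressed each button straight down in 1 mm steps. B and C resisted up to about 4.4 N and 3.1 N, then gave way to about 0 N and stayed down. A rose evenly to about 4.8 N with no snap and came back up. The highest force I read was about 14 N, against the 40 N limit.
- **Placing it:** I gripped A across its width, carried it over the tray and lowered it until it touched the floor, 2.6 mm above its height on the bench (the tray floor is 3 mm up). Then I let go and moved the arm clear.
- **Last checks:** In the final pictures A is upright within about 4 mm of the measured tray centre, with its button up. B and C are within about 2 mm of where they started, with their buttons low. The timer and dropper bottle look unmoved by eye.

**One disagreement:** the C peak of 3.1 N is below the stated 5 N or so, but the give-way and the latched cap were clear.

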